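# Make up two washer-repair kits

## Robot

A 6-joint arm with a two-finger parallel gripper is mounted at the origin on the work surface. World frame = base frame: x ahead of the robot, y to its left, z up, the work surface at z = 0. Lengths are in m, angles in rad, forces in N, time in s.
With the tool pointing down it reaches from about 0.275 to 1 m from the base axis. Payload 8.4 kg.
Tool frame: the origin (TCP) lies on the centre line of the jaws, within the pads' length; the fingertips stand 17 mm ahead of it and the grasp point (between the pads) lies 2 mm behind it (bot.tcp_to_tips is the z of the fingertips in the tool frame, in m); z points along the fingers, y is the line along which they close (so a half turn about z gives the same grasp; the last joint's range is limited). The gripper opens to 85 mm and grips with 20 to 120 N. Pads are 22 mm wide; open, the fingers measure 114 mm over their backs; the gripper's body (76 mm by 85 mm) begins 54 mm behind the grasp point. The pads swing forward as they close: fully open they stand 13 mm farther back than shut.
Start: joints at [1.259, 0.353, 1.633, -0, 1.155, -0.002], TCP at [0.191, 0.595, 0.248] pointing down, gripper open.
Joint ranges: [-2.63, 2.63], [-0.92, 2.1], [0.06, 2.66], [-1.3, 4.44], [0, 2.69], [-3.02, 3.02]. Speed limits (rad/s): [2.22, 2.22, 2.79, 3.14, 3.14, 3.14].

## Interface

Orientations are given as a unit quaternion [x, y, z, w].
In Python, from workcell import bot, hand, kinematics, get_obs, vision, hand_in gives the robot as it stands. The module is installed in compiled form; this text tells all that it offers. Calls block until the motion is done:
- bot.reach(position, orientation): joint-space move of the TCP to a pose.
- bot.servo_line(position, ori=None, velocity=0.15): straight line of the TCP; ori=None keeps the orientation; velocity is the mean speed in m/s.
- bot.goto_joints(angles): joint-space move.
- hand.move_gripper(opening, strength=None): finger opening in m; strength is the grip in N (None keeps the last); returns when the fingers have stopped.
- bot.dwell(seconds).
- kinematics.solve_ik(position, orientation): joint angles nearest the present ones, or None.
- get_obs(): the state.
- vision.read_camera(name): name is "scene" or "top" or "wrist"; returns a dict with "frame" (384x512x3 uint8, red, green, blue), "intrinsics" (3x3 intrinsics, pixels), "dist" ([k1, k2, p1, p2, k3] as OpenCV has them; the pictures are not rectified), "view" (4x4, takes a point from world to camera coordinates). Camera axes: x right, y down, z forward; pixel columns grow to the right and rows downward; lengths in m; the calibration is good to about 2 mm. A picture is of the moment at which its call begins. There is no depth.
A pose or a line that the arm cannot do raises bot.IKError and nothing moves.
- hand_in(): hands the job in; it is judged then, once.
The state is a dict: "time_s": time; "joint_pos": joint angles; "joint_vel": joint speeds; "joint_efforts": joint torques, N m; "position": TCP position; "orientation": TCP orientation; "wrist_force": force on the tool from outside, world axes, zero at the start; "ft_torque": the same for the moment, N m; "gripper_width": finger opening in m; "grip_force": force on a finger pad.
Only numpy, scipy, OpenCV 4.12 (cv2) and the standard library are available. Lean on these libraries where they do the work, as an engineer would, in place of code of your own. Each camera call takes 0.05 s, during which the arm holds its last target. There are 200 camera calls.

## Task

Make up the two repair kits from the stock on the cutting board. The tray with two rectangular pockets gets the orange-handled hex driver, lying lengthwise in the long pocket, and the broad square heat sink, fins up, in the square pocket; the tray with the round pocket gets the short glass jar, upright in the round pocket, and the slim heat sink, fins up, in the oblong pocket. Set every part down gently flat on its pocket's floor without dropping or tipping it, and leave the tall jar, the iron rest and the PCB holder standing where they are.

Things in the scene. Friction and masses are not known exactly. Their poses are not given: they have to be found in the camera images.
- tray_square: Flat grey kit tray, 200 x 90 mm, with two pockets framed by white ribs. The tray is fixed to the table; its floor is 4 mm thick, and each pocket is framed by ribs 5 mm thick that rise 6 mm above that floor. Origin: centre of its underside, x along its length. Long pocket: inside 116 (x) x 60 (y) mm, centre at x = -37 mm; square pocket: inside 64 x 64 mm, centre at x = +62 mm; both at y = 0.
- tray_round: Flat grey kit tray, 168 x 90 mm, with a round and an oblong pocket framed by white ribs. The tray is fixed to the table; its floor is 4 mm thick, and each pocket is framed by ribs 5 mm thick that rise 6 mm above that floor. Origin: centre of its underside, x along its length. Round pocket: 70 mm inside diameter, centre at x = -40 mm; oblong pocket: inside 68 (x) x 48 (y) mm, centre at x = +42 mm; both at y = 0.
- hex_driver: The stock stands on a fixed square beech board (300 x 300 mm, its top 18 mm above the table). Stubby hex driver lying flat, 93 mm long: orange handle of square section (58 long, 24 wide, 22 mm high, rounded edges), its middle at x = -17.5 mm, and a 6 mm thick steel shaft, at 11 mm height, out to x = +46.5 mm. Origin: underside, at half the total length; x runs along it towards the steel tip. About 50 g.
- broad_sink: Broad silver aluminium heat sink, 40 x 40 x 30 mm high, seven upright fins running along x (it may be gripped across either pair of sides). Origin: centre of its underside. About 100 g.
- slim_sink: Slim silver aluminium heat sink, 44 (x) x 24 (y) x 30 mm high, five upright fins running along x. Origin: centre of its underside. About 60 g.
- short_jar: Short round glass jar with a silver twist cap, 44 mm diameter, 40 mm high, upright, a few brass standoffs inside. Origin: centre of its underside. About 80 g.
- tall_jar: Tall, thinner round glass jar with a silver twist cap, 36 mm diameter, 54 mm high. Not part of a kit: stays where it is. Origin: centre of its underside.
- iron_rest: Black ceramic soldering iron rest, 55 (x) x 52 (y) x 46 mm high, a notched block. Stays where it is. Origin: centre of its underside.
- pcb_holder: Green plastic PCB holder with spring clips at its two ends, 90 (x) x 44 (y) x 38 mm high. Stays where it is. Origin: centre of its underside.

How it is judged:
By the outcome, as a careful person would: the job done as asked, in the order asked, and still so for the second after the job is handed in, with the robot touching nothing.
It also fails if it takes over 102 s, if anything falls off the work surface, if the arm or the gripper's body presses on something with over 40 N, if the wrist force passes 120 N, or if a joint passes its speed limit or range.

## Working session

There is one attempt and no reset: what is moved stays moved. The work goes in short steps, each a Python script; the robot and the scene stay as the last script left them, time stands still between calls to the robot, and variables do not carry over. Pictures are saved under pics/ and viewed, at most 14 in all, crops included, and the job is handed in when it is done.

```bash
mkdir -p pics; python3 - <<'E'
from workcell import *
import cv2,numpy as np
from workcell import vision
for n in("top","scene"):
    r=vision.read_camera(n); np.savez(n+".npz",**{k:np.array(v) for k,v in r.items()})
    cv2.imwrite(f"pics/{n}0.png",cv2.resize(r["frame"][:,:,::-1],(800,600),interpolation=cv2.INTER_CUBIC))
    print(n,np.round(r["view"],3).tolist(),np.round(r["intrinsics"],1).tolist(),r["dist"])
print(get_obs()["time_s"],get_obs()["orientation"])
E
```

```text
top [[0.005, -1.0, 0.012, -0.002], [-0.997, -0.006, -0.074, 0.562], [0.074, -0.011, -0.997, 0.852], [0.0, 0.0, 0.0, 1.0]] [[390.9, 0.0, 257.3], [0.0, 390.9, 188.5], [0.0, 0.0, 1.0]] [-0.04812929  0.          0.          0.          0.        ]
scene [[-0.006, 1.0, -0.001, -0.002], [0.636, 0.003, -0.772, -0.336], [-0.772, -0.005, -0.636, 1.25], [0.0, 0.0, 0.0, 1.0]] [[391.2, 0.0, 252.0], [0.0, 391.2, 185.2], [0.0, 0.0, 1.0]] [-0.05846409  0.          0.          0.          0.        ]
0.1 [ 1.54312758e-01  9.88021833e-01 -6.48277182e-04 -9.84956102e-05]
```

View pics/top0.png

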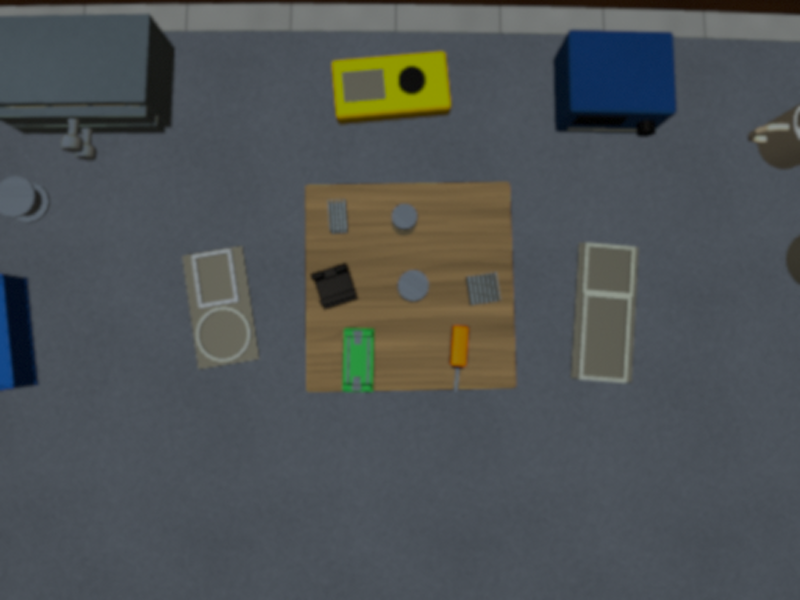

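View pics/scene0.png

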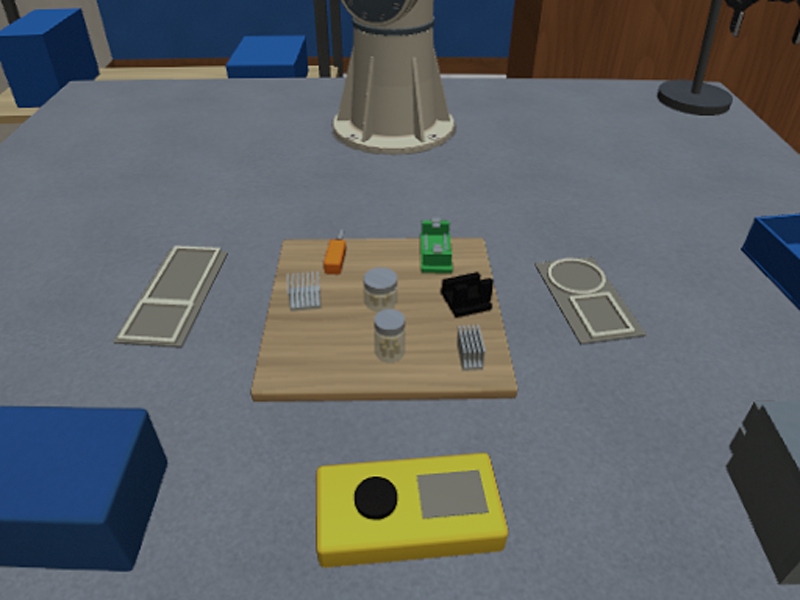

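The top view shows tray_square at right (pockets at 610,268 and 605,338), tray_round at left (oblong 214,278; round 222,334), driver (459,346), broad sink (483,289), short jar (413,285), slim sink (338,216) and tall jar (404,216). The scene view confirms which jar is short.

```bash
cat > h.py <<'E'
import numpy as np,cv2
def cast(r,px,z):
    p=cv2.undistortPoints(np.asarray(px,float).reshape(-1,1,2),r["intrinsics"],r["dist"]).reshape(-1,2)
    V=np.asarray(r["view"]);R=V[:3,:3];C=-R.T@V[:3,3]
    d=np.c_[p,np.ones(len(p))]@R
    return (C+d*((z-C[2])/d[:,2:]))[:,:2]
def rect(P):
    (c,(a,b),t)=cv2.minAreaRect((P*1000).astype(np.float32))
    if a<b:a,b,t=b,a,t+90
    return np.round(np.array(c)/1000,4).tolist(),round(a,1),round(b,1),round((t+90)%180-90,1)  # long axis yaw deg
E
python3 - <<'E'
import numpy as np,cv2
from h import *
r=dict(np.load("top.npz"));f=r["frame"];hsv=cv2.cvtColor(f,cv2.COLOR_RGB2HSV)
S=.64
for n,c,z in(("driver",(459,346),.04),("broad",(483,289),.048),("slim",(338,216),.048),("jar",(413,285),.058),("tall",(404,216),.072)):
    x,y=int(c[0]*S),int(c[1]*S)
    h,s,v=cv2.split(hsv)
    m=((h<16)&(s>215)&(v>120)) if n=="driver" else (s<85)
    w=np.zeros_like(m);w[y-22:y+23,x-22:x+23]=1
    m=cv2.morphologyEx((m&w).astype(np.uint8),cv2.MORPH_CLOSE,np.ones((5,5)))
    cs,_=cv2.findContours(m,0,1);k=max(cs,key=cv2.contourArea)
    print(n,rect(cast(r,k,z)),f[y,x],hsv[y,x])
for n,(x0,x1) in(("sq",(365,410)),("rd",(115,168))):
    m=np.zeros(f.shape[:2],np.uint8);sub=f[150:250,x0:x1].min(2);t,b=cv2.threshold(sub,0,1,cv2.THRESH_OTSU)
    t=(np.percentile(sub,99)+120)/2;m[150:250,x0:x1]=sub>t;print(t)
    cs,hi=cv2.findContours(m,cv2.RETR_CCOMP,1)
    for k,q in zip(cs,hi[0]):
        if cv2.contourArea(k)>150:print(n,"hole" if q[3]>=0 else "outer",rect(cast(r,k,.007)))
E
```

```text
driver ([0.4622, -0.0827], 0.0, 0.0, 0.0) [149 110   0] [ 22 255 149]
broad ([0.5699, -0.1108], 45.9, 42.9, -80.7) [79 85 86] [94 21 86]
slim ([0.6701, 0.0937], 48.9, 28.4, 0.9) [88 96 99] [98 28 99]
jar ([0.5723, -0.0123], 45.1, 42.8, 0.3) [ 91 100 110] [106  44 110]
tall ([0.6636, 0.0001], 38.7, 36.1, 0.4) [ 90  99 109] [106  44 109]
128.0
125.5
rd outer ([0.5858, 0.2757], 77.0, 56.6, 10.0)
rd hole ([0.5864, 0.2759], 73.9, 54.3, 9.9)
```

```bash
python3 - <<'E'
import numpy as np,cv2
from h import *
r=dict(np.load("top.npz"));f=r["frame"];hsv=cv2.cvtColor(f,cv2.COLOR_RGB2HSV);h,s,v=cv2.split(hsv)
m=((s>225)&(h<30)&(v>60)).astype(np.uint8);m[:,:270]=0;m[:195]=0;m[250:]=0;m[:,320:]=0
cs,_=cv2.findContours(m,0,1);k=max(cs,key=cv2.contourArea);print("driver",rect(cast(r,k,.035)))
for n,(x0,x1) in(("sq",(365,410)),("rd",(115,168))):
  sub=f[150:250,x0:x1].min(2);print(np.percentile(sub,[5,50,80,90,97,99]))
  for t in(95,105,115):
    m=np.zeros(f.shape[:2],np.uint8);m[150:250,x0:x1]=sub>t
    cs,hi=cv2.findContours(m,cv2.RETR_CCOMP,1)
    for k,q in zip(cs,hi[0]):
        if cv2.contourArea(k)>150:print(t,n,"hole" if q[3]>=0 else "outer",rect(cast(r,k,.007)))
E
```

```text
driver ([0.4896, -0.0779], 55.0, 21.1, -4.2)
[ 75.  81.  99. 119. 128. 136.]
95 sq outer ([0.5399, -0.298], 203.3, 77.6, -4.3)
95 sq hole ([0.5036, -0.2951], 117.4, 61.2, -4.2)
95 sq hole ([0.6028, -0.3024], 65.8, 65.3, 85.8)
105 sq outer ([0.5399, -0.2972], 201.3, 75.4, -4.4)
105 sq hole ([0.5038, -0.2952], 119.3, 63.6, -4.4)
105 sq hole ([0.603, -0.3025], 68.1, 67.9, 85.8)
115 sq outer ([0.54, -0.2972], 199.8, 73.6, -4.4)
115 sq hole ([0.5034, -0.2951], 120.7, 65.7, -4.2)
115 sq hole ([0.6029, -0.3023], 70.5, 69.7, 85.8)
[ 74.  88.  92. 114. 127. 131.]
95 rd outer ([0.5451, 0.2684], 164.8, 82.6, 9.8)
95 rd hole ([0.5049, 0.2616], 68.2, 66.2, -44.2)
95 rd hole ([0.5864, 0.276], 67.2, 47.0, 9.8)
105 rd outer ([0.5467, 0.2653], 163.8, 78.4, 5.3)
105 rd hole ([0.5054, 0.261], 69.8, 69.5, -44.0)
105 rd hole ([0.5864, 0.276], 69.4, 49.7, 9.8)
115 rd outer ([0.5458, 0.2695], 161.0, 77.3, 11.7)
115 rd hole ([0.5049, 0.2616], 72.7, 71.4, 46.0)
115 rd hole ([0.5866, 0.2758], 71.3, 51.3, 9.8)
```

```bash
cat >> h.py <<'E'
def q(yaw):
    a=np.radians(yaw)/2;return [np.cos(a),np.sin(a),0.,0.]
E
python3 - <<'E'
from workcell import *
from h import *
for i,y in enumerate((-.07,)):
    bot.reach([.52,y,.32],q(90))
    r=vision.read_camera("wrist");np.savez(f"w{i}.npz",**{k:np.array(v) for k,v in r.items()})
    cv2.imwrite(f"pics/w{i}.png",cv2.resize(r["frame"][:,:,::-1],(800,600)))
    V=r["view"];print(np.round(-V[:3,:3].T@V[:3,3],3),np.round(V[:3,:3],2).tolist(),r["intrinsics"][0,0])
    o=get_obs();print(o["time_s"],np.round(o["joint_pos"],2),o["position"],bot.tcp_to_tips)
E
```

```text
[ 0.52  -0.006  0.445] [[1.0, 0.0, -0.0], [0.0, -0.97, 0.26], [-0.0, -0.26, -0.97]] 337.0910819352168
2.7833 [-0.14  0.13  1.76  0.    1.25 -0.14] [ 0.52013873 -0.06936276  0.31990306] 0.017
```

View pics/w0.png

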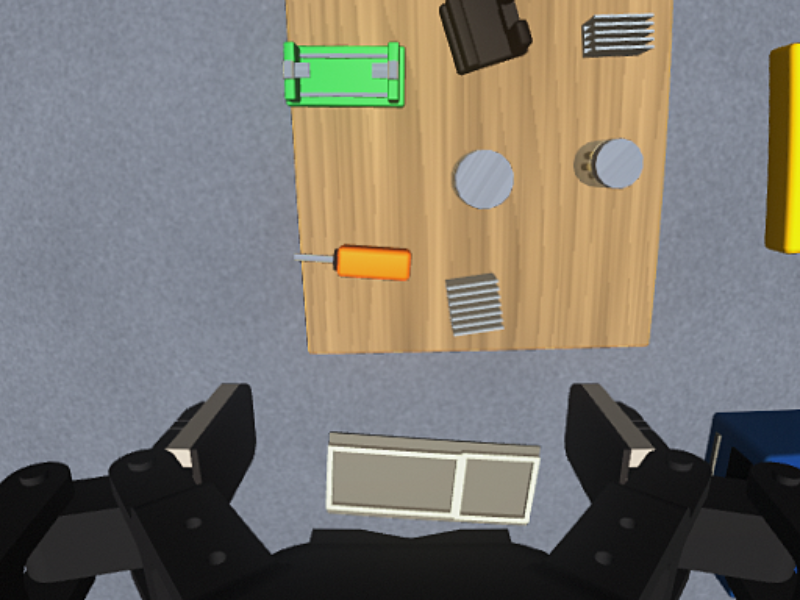

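The wrist view shows the driver handle at (373,262), broad sink (475,303), short jar cap (484,179) and slim sink (620,36), all clear of each other. I'll measure them here as a second reading.

```bash
python3 - <<'E'
from h import *
r=dict(np.load("w0.npz"));f=r["frame"];hsv=cv2.cvtColor(f,cv2.COLOR_RGB2HSV);h,s,v=cv2.split(hsv)
S=.64
for n,c,z,d in(("driver",(373,262),.034,(60,30)),("broad",(475,303),.048,(38,38)),("slim",(619,36),.048,(42,30)),("jar",(484,179),.058,(38,38))):
    x,y=int(c[0]*S),int(c[1]*S);dx,dy=[int(k*S) for k in d]
    m=((s>200)&(v>150)) if n=="driver" else (s<70)
    w=np.zeros_like(m);w[max(0,y-dy):y+dy,x-dx:x+dx]=1
    m=(m&w).astype(np.uint8)
    m=cv2.morphologyEx(m,cv2.MORPH_CLOSE,np.ones((9,9)))
    cs,_=cv2.findContours(m,0,1);k=max(cs,key=cv2.contourArea)
    print(n,rect(cast(r,k,z)),np.round(cast(r,np.array(cv2.boxPoints(cv2.minAreaRect(k))),z),3).tolist())
E
```

```text
driver ([0.4908, -0.0804], 57.3, 23.8, -3.9) [[0.461, -0.09], [0.463, -0.067], [0.52, -0.07], [0.519, -0.094]]
broad ([0.5703, -0.1109], 46.4, 41.1, -81.2) [[0.546, -0.091], [0.586, -0.085], [0.595, -0.131], [0.554, -0.137]]
slim ([0.6688, 0.0892], 52.6, 29.1, 4.0) [[0.641, 0.101], [0.694, 0.106], [0.697, 0.077], [0.644, 0.073]]
jar ([0.573, -0.0149], 42.0, 41.0, 0.5) [[0.552, 0.005], [0.593, 0.006], [0.595, -0.035], [0.552, -0.035]]
```

```bash
cat >> h.py <<'E'
from workcell import *
def st(t=""):
    o=get_obs();print(t,round(o["time_s"],2),"p",np.round(o["position"],4),"F",np.round(o["wrist_force"],1),"w",round(float(o["gripper_width"]),4),"g",np.round(o["grip_force"],1),"j6",round(float(o["joint_pos"][5]),2))
def pick(x,y,z,yaw,opening,force,up=.17):
    bot.reach([x,y,up],q(yaw)); hand.move_gripper(opening)
    bot.servo_line([x,y,z],velocity=.1); st("down")
    hand.move_gripper(0.0,force); st("grip")
    bot.servo_line([x,y,z+.02],velocity=.05); st("lift20")
    bot.servo_line([x,y,up],velocity=.15); st("up")
def place(x,y,z,yaw,opening,up=.17):
    bot.reach([x,y,up],q(yaw))
    bot.servo_line([x,y,z+.02],velocity=.12); bot.dwell(.2); st("above")
    bot.servo_line([x,y,z],velocity=.02); bot.dwell(.2); st("set")
    hand.move_gripper(opening); bot.dwell(.2); st("rel")
    bot.servo_line([x,y,up],velocity=.12); st("clear")
def snap(cam,name,box=None):
    r=vision.read_camera(cam);f=r["frame"][:,:,::-1]
    if box:f=f[box[1]:box[3],box[0]:box[2]]
    s=min(800/f.shape[1],600/f.shape[0]);cv2.imwrite(f"pics/{name}.png",cv2.resize(f,None,fx=s,fy=s,interpolation=2))
    np.savez(name+".npz",**{k:np.array(v) for k,v in r.items()});return r
E
python3 - <<'E'
from h import *
pick(.4905,-.080,.043,176,.050,30)
snap("wrist","drv")
for yw in(175.7,): print(kinematics.solve_ik([.521,-.2964,.03],q(yw)))
E
```

```text
down 6.01 p [ 0.4909 -0.0801  0.0435] F [-0.9  0.1  0.2] w 0.05 g 0.0 j6 -1.67
grip 6.35 p [ 0.4909 -0.08    0.0436] F [-1.   0.6  6.7] w 0.0231 g 29.9 j6 -1.67
lift20 6.9 p [ 0.4907 -0.08    0.0633] F [ 0.7 -0.8 -0.3] w 0.0227 g 29.5 j6 -1.67
up 7.77 p [ 0.4899 -0.0799  0.1692] F [ 0.1  0.1 -1.3] w 0.0233 g 29.5 j6 -1.67
[-5.19744837e-01  5.91748152e-01  1.82847177e+00 -4.44089210e-16
  7.21372733e-01 -2.01549201e+00]
```

View pics/drv.png

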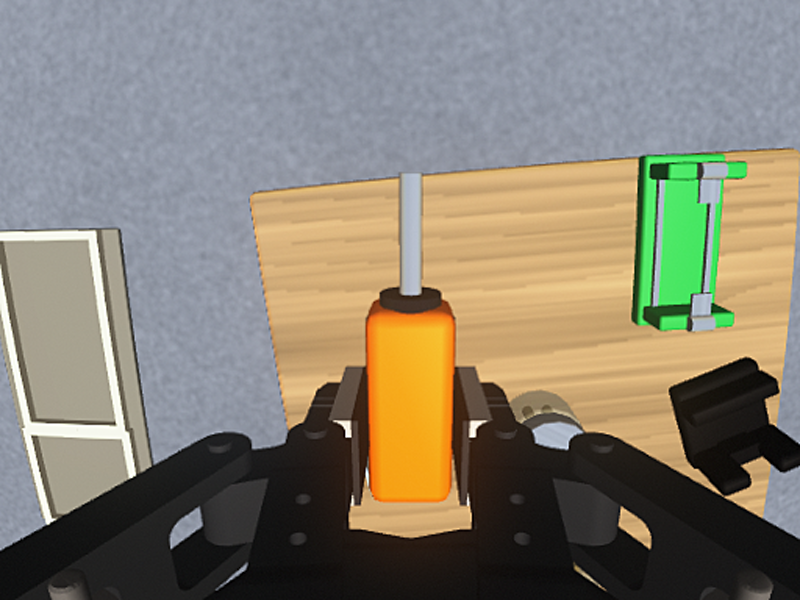

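The driver is held level and straight (handle 410,400; shaft up to 410,175). Now I'll place it.

```bash
python3 - <<'E'
from h import *
place(.521,-.2964,.0295,175.7,.044)
bot.reach([.57,-.14,.2],q(99))
snap("wrist","p1")
E
```

```text
above 10.05 p [ 0.5214 -0.2967  0.0502] F [-0.7 -0.  -0.1] w 0.0232 g 29.5 j6 -2.02
set 11.4 p [ 0.5208 -0.2963  0.0296] F [-3.6  1.4  6.2] w 0.0233 g 30.1 j6 -2.02
rel 11.93 p [ 0.5211 -0.2964  0.0294] F [0.1 0.2 0.7] w 0.044 g 0.0 j6 -2.02
clear 13.26 p [ 0.5205 -0.2962  0.1692] F [ 0.5 -0.8  0.2] w 0.044 g 0.0 j6 -2.02
```

View pics/p1.png

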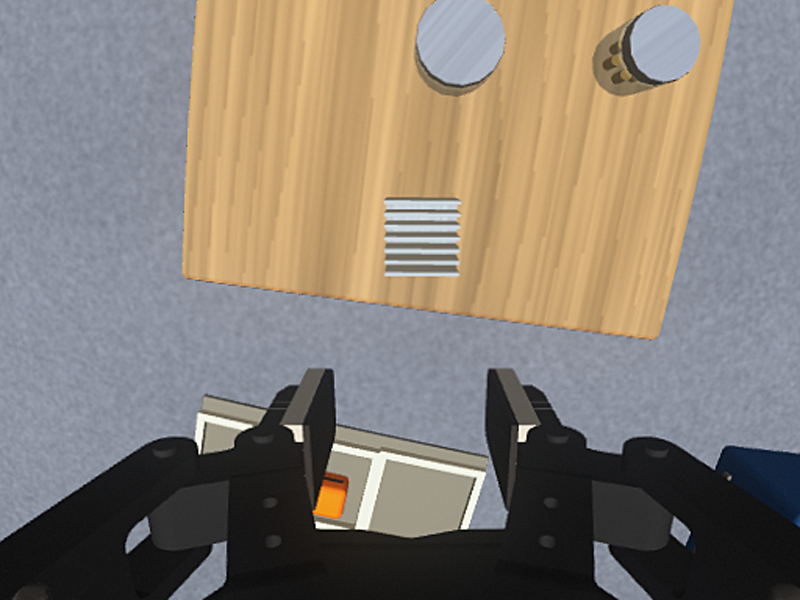

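Sink's top spans (384–461, 198–275), square to the jaws, so its yaw is 9°; the driver handle is visible inside the long pocket. I'll grip the broad sink across y so the fingers stay clear of the driver.

```bash
python3 - <<'E'
from h import *
r=dict(np.load("p1.npz"))
c=cast(r,np.array([[422.5,237]])*.64,.048)[0];e=cast(r,np.array([[384,237],[461,237],[422,198],[422,275]])*.64,.048)
print(c,np.linalg.norm(e[0]-e[1]),np.linalg.norm(e[2]-e[3]))
assert np.hypot(*(c-[.569,-.113]))<.006
pick(c[0],c[1],.044,189,.062,40)
place(.603,-.3024,.0305,175.7,.058)
bot.reach([.53,-.19,.30],q(90))
snap("wrist","p2")
E
```

```text
[ 0.57157149 -0.11261574] 0.0405918004165027 0.04071926418889019
down 17.83 p [ 0.5721 -0.1127  0.0446] F [ 0.1 -0.4  1.1] w 0.0623 g 0.0 j6 -1.92
grip 18.16 p [ 0.572  -0.1127  0.0448] F [-2.   0.6  6.3] w 0.0391 g 41.4 j6 -1.92
lift20 18.71 p [ 0.5717 -0.1126  0.0643] F [-0.9 -0.4 -1.3] w 0.0396 g 40.6 j6 -1.92
up 19.57 p [ 0.5709 -0.1125  0.1691] F [-1.1 -0.4 -2.1] w 0.0395 g 40.6 j6 -1.92
above 21.7 p [ 0.6034 -0.3027  0.0513] F [ 0.   0.7 -1.9] w 0.0392 g 40.6 j6 -1.96
set 23.05 p [ 0.6028 -0.3023  0.0308] F [-4.   1.2  5.1] w 0.0393 g 41.3 j6 -1.96
rel 23.57 p [ 0.603  -0.3024  0.0304] F [-0.6  0.4  0.8] w 0.0582 g 0.0 j6 -1.96
clear 24.89 p [ 0.6025 -0.3022  0.169 ] F [ 0.1 -0.1  0.6] w 0.0577 g 0.0 j6 -1.96
```

View pics/p2.png

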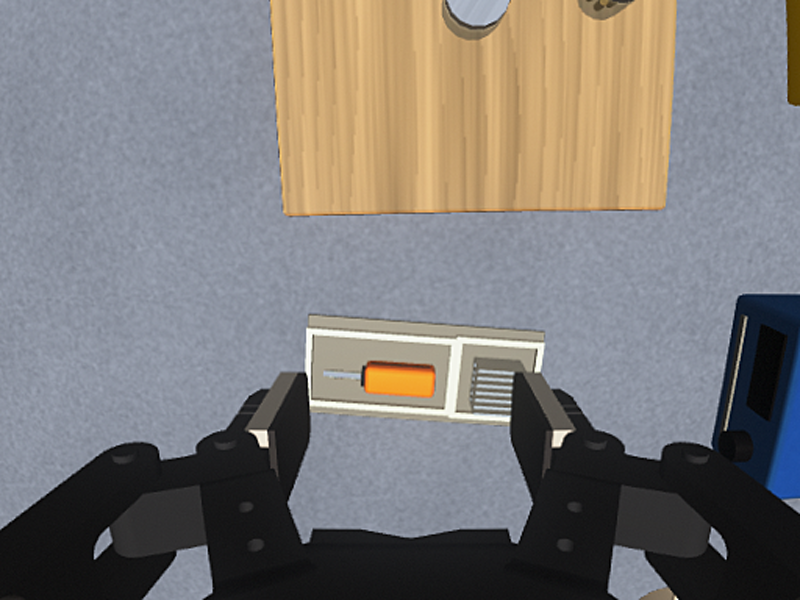

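The driver lies in the long pocket (400,378) and the broad sink sits in the square pocket with fins up (498,387). Next is the short jar.

```bash
python3 - <<'E'
from h import *
pick(.573,-.0138,.047,90,.066,30,up=.19)
place(.505,.2613,.0336,90,.064,up=.19)
bot.reach([.67,.06,.2],q(92.5))
snap("wrist","p3")
E
```

```text
down 29.07 p [ 0.5735 -0.0138  0.0476] F [-0.6  0.1  0.7] w 0.0662 g 0.0 j6 -0.03
grip 29.39 p [ 0.5734 -0.0138  0.0477] F [-0.9  0.4  5.8] w 0.0431 g 30.2 j6 -0.03
lift20 29.94 p [ 0.5731 -0.0138  0.0673] F [-0.1  0.3 -0.6] w 0.043 g 30.6 j6 -0.03
up 30.91 p [ 0.5723 -0.0138  0.1891] F [0.7 0.1 0. ] w 0.0436 g 30.6 j6 -0.03
above 33.48 p [0.5053 0.2615 0.0542] F [0.5 0.7 0.3] w 0.0433 g 30.6 j6 0.47
set 34.83 p [0.5048 0.2612 0.0337] F [-2.9 -1.1  2.9] w 0.0431 g 30.8 j6 0.47
rel 35.37 p [0.505  0.2613 0.0336] F [-0.4  0.5 -1.1] w 0.0643 g 0.0 j6 0.47
clear 36.82 p [0.5046 0.2611 0.1892] F [-0.6  0.3 -0.5] w 0.064 g 0.0 j6 0.47
```

View pics/p3.png

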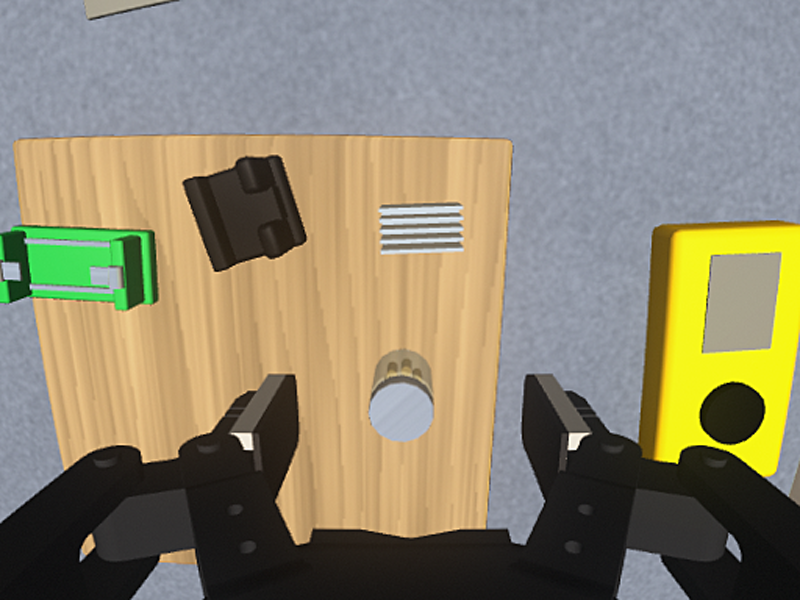

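The slim sink's top spans (380–463, 203–253), parallel to the image, so its yaw is about 2.5°. It is well clear of the iron rest and tall jar.

```bash
python3 - <<'E'
from h import *
r=dict(np.load("p3.npz"))
p=np.array([[421.5,228],[380,228],[463,228],[421,203],[421,253]])*.64
c,*e=cast(r,p,.048)
print(c,np.linalg.norm(e[0]-e[1]),np.linalg.norm(e[2]-e[3]))
assert np.hypot(*(c-[.6725,.094]))<.007
pick(c[0],c[1],.044,2.5,.048,35,up=.19)
place(.5864,.276,.0305,9.8,.044,up=.19)
bot.reach([.54,.12,.33],q(90))
bot.dwell(.5)
snap("wrist","p4");
E
```

```text
[0.67347041 0.09289773] 0.04356876002588014 0.026233609849775078
down 41.23 p [0.674  0.093  0.0447] F [0.1 0.4 0.2] w 0.0482 g 0.0 j6 1.66
grip 41.58 p [0.674  0.093  0.0447] F [-1.   0.3  5.1] w 0.0233 g 35.8 j6 1.66
lift20 42.12 p [0.6735 0.0929 0.0642] F [ 0.5  0.4 -1.2] w 0.0232 g 35.2 j6 1.66
up 43.12 p [0.6728 0.0928 0.1889] F [ 0.3  0.6 -1.2] w 0.0235 g 35.2 j6 1.66
above 45.46 p [0.5868 0.2762 0.0512] F [ 0.1 -0.3 -0.7] w 0.023 g 35.1 j6 1.84
set 46.81 p [0.5862 0.2759 0.0307] F [-2.3 -1.7  5.5] w 0.0234 g 35.8 j6 1.84
rel 47.34 p [0.5864 0.276  0.0304] F [0.  0.2 0.3] w 0.0439 g 0.0 j6 1.84
clear 48.83 p [0.5859 0.2758 0.1891] F [ 0.2  0.9 -0.3] w 0.0439 g 0.0 j6 1.84
```

View pics/p4.png

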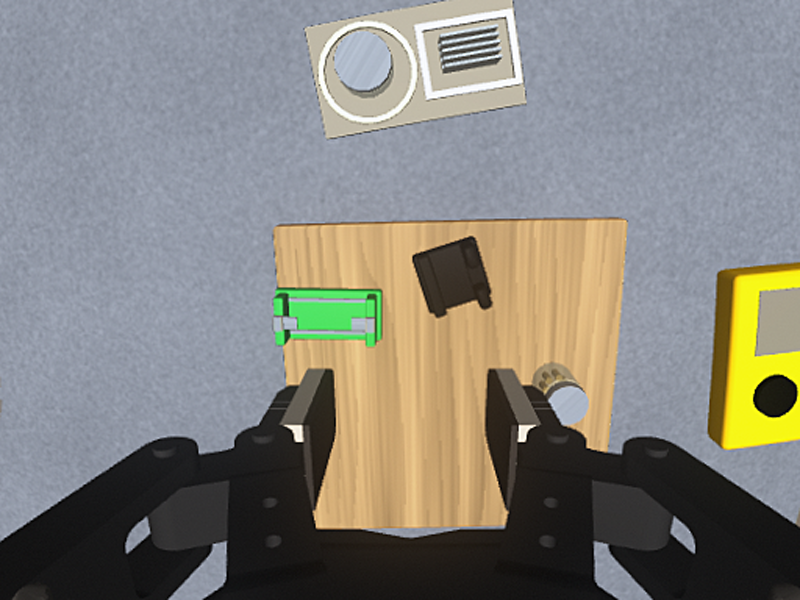

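The jar stands in the round pocket (363,65) and the slim sink is in the oblong pocket with fins up (470,48). The tall jar, iron rest and PCB holder are where they were.

```bash
python3 -c "
from workcell import *
print(hand_in())"
```

```text
the job is handed in; nothing more can be done
None
```

Both kits are made up and the job is handed in: the camera shows all four parts in their pockets, sinks fins up and jar upright, with the tall jar, iron rest and PCB holder left standing; it took about 50 s of the 102 s allowed.

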